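Seat the acrylic blank in the laser fixture and snug up the ratchet clamp

ROBOT

A 6-joint arm with a two-finger parallel gripper is mounted at the origin on the work surface. World frame = base frame: x ahead of the robot, y to its left, z up, the work surface at z = 0. Lengths are in mm, angles in degrees, forces in N, time in s.
With the tool pointing down it reaches from about 350 to 850 mm from the base axis. Payload 8.1 kg.
Tool frame: the origin (TCP) lies at the very end of the fingers, on their centre line; the grasp point (between the pads) lies 19 mm behind it (r.grip_point_offset is the distance from the TCP to the grasp point, in mm); z points along the fingers, y is the line along which they close (so a half turn about z gives the same grasp; the last joint's range is limited). The gripper opens to 85 mm and grips with 20 to 120 N. Pads are 22 mm wide; open, the fingers measure 114 mm over their backs; the gripper's body (76 mm by 85 mm) begins 54 mm behind the grasp point. The pads swing forward as they close: fully open they stand 13 mm farther back than shut.
Start: joints at [-80.867, 7.471, 85.268, -0, 87.261, -4.893], TCP at [145.438, -582.111, 231.292] pointing down, gripper open.
Joint ranges: [-169.43, 169.43], [-51.17, 129.36], [1.28, 143.12], [-76.62, 256.62], [0, 156.53], [-152.29, 152.29]. Speed limits (degrees/s): [136.94, 136.94, 159.86, 180, 180, 180].

INTERFACE

Orientations are given as [roll, pitch, yaw] about the fixed x, y, z axes, in that order (R = Rz(yaw) Ry(pitch) Rx(roll)).
In Python, from bench import status, eyes, r gives the robot as it stands.
- The arm moves only by the shell command python3 -m handwheel 'ROWS' [FORCE]. ROWS is a JSON object whose one key "series" holds a list that holds one entry, the list of rows, each a list of 7 numbers: the shift along the tool's x, y, z in cm, then the turn, a rotation vector about the tool's x, y, z in rad, then the opening, from 0 (shut) to 1 (fully open). In form: {"series": [[[tx, ty, tz, rx, ry, rz, claw], ...]]}. A call has 1 to 12 rows; each row is the pose to reach, as a shift and turn from the pose commanded when the call began, along the tool's axes at that moment; what a row does not reach only later rows make up. A row lasts 1/8 s, in which the tool goes at most 62.5 mm and 10.7 degrees, less where a joint would pass 70% of its speed; a pose out of reach is approached as far as the arm can. A call with a gripper value outside its range is refused whole. The fingers move at their own pace and stop on an object; FORCE is the grip in N (left out, the last holds). Time passes only in rows, so rows that repeat a pose let the fingers close. It gives the time, the measured TCP pose, the force, the opening and the grip force at its end, in the units of the state.
- status.sense(): the state, without advancing time (a new reading comes with each control period).
- eyes.snapshot(name): name is "scene" or "top" or "wrist"; returns a dict with "img" (384x512x3 uint8, red, green, blue), "mtx" (3x3 intrinsics, pixels), "R" (3x3) and "t" (3): a world point X has camera coordinates R X + t. Camera axes: x right, y down, z forward; pixel columns grow to the right and rows downward; lengths in mm; the calibration is good to about 2 mm. A picture is of the moment at which its call begins. There is no depth.
- r.hand_in(): hands the job in; it is judged then, once.
The state is a dict: "time": time; "joint_pos": joint angles; "qd": joint speeds; "joint_efforts": joint torques, N m; "tool_pos": TCP position; "tcp_rot": TCP orientation; "ft_force": force on the tool from outside, world axes, zero at the start; "wrist_torque": the same for the moment, N m; "finger_gap": finger opening in mm; "grip_force": force on a finger pad.
Only numpy, scipy, OpenCV 4.12 (cv2) and the standard library are available. Lean on these libraries where they do the work, as an engineer would, in place of code of your own. Each camera call takes 0.05 s, during which the arm holds its last target. There are 200 camera calls.

TASK

Take the blue acrylic blank off its cork riser, lower it over the two brass pins of the engraving fixture until it lies flush on the nest, and let go of it. Then pump the fixture's orange ratchet trigger towards its fixed black grip until the white pad of the jaw presses the blank's edge with its red sprung stem pushed about half-way in, never all the way, and finish while still holding the trigger squeezed. Move the jaw only with the trigger, and leave the other things on the desk where they are.

Things in the scene. Friction and masses are not known exactly. Their poses are not given: they have to be found in the camera images.
- blank: The workpiece: opaque blue acrylic plate, 90 (x) x 56 (y) x 12 mm thick (z), about 80 g, with two through holes of 10 mm diameter on its long centre line at x = -28 and +28 mm. Origin: centre of its underside; z up. It starts lying flat on the riser. It fits the pins either way round.
- riser: Fixed cork block 64 (x) x 30 (y) x 20 mm high under the blank, narrower than the blank, so the blank's long edges overhang by 13 mm on both sides. Origin: centre of its underside.
- fixture: Fixed engraving fixture: grey base plate 355 (x -185 to +170) x 110 (y) x 12 mm. Origin on the desk under the clamp line; +x is the way the jaw advances; z up. At x = 110 mm the nest with pins; at x = -100 mm the black clamp housing (80 x 35 mm, 70 mm high), with grip and trigger rising above it. The jaw head (top 57 mm high) slides between.
- nest (a point): Centre of the nest's flat top (aluminium boss 76 x 36 mm, 30 mm above the desk), midway between the two brass pins; axes as the fixture's. Pins: 8 mm diameter, at x = -28 and +28 mm from here, 18 mm tall, the top 5 mm tapered to 3 mm. A seated blank has its origin here and its long side along the fixture's x.
- grip_mid (a point): Centre of the fixed black grip post at 112 mm height: the post is 14 (fixture x) x 24 (y) mm, straight, its top 135 mm above the desk, at fixture x = -122 mm.
- trigger_mid (a point): Point in the middle of the orange trigger blade, 50 mm from its pivot. The blade is 12 mm thick, 22 mm wide (fixture y) and reaches 60 mm from the pivot, which lies at fixture x = -85 mm, 62 mm above the desk, along the fixture's y.
- trigger: The orange trigger blade itself (origin on the pivot).
- trigger_angle (a joint): Trigger angle, rad: 0 = let go (blade leans 0.25 rad towards the nest), 0.5 = fully squeezed to its stop (leans 0.25 rad towards the grip). A spring returns it in about 0.4 s. Outside width over grip and trigger: about 65 mm near the blade's top when let go, about 42 mm at 93 mm height when squeezed. It takes 5 to 18 N at the blade.
- jaw_slide (a joint): Jaw position, m; grows as it advances (fixture +x). Squeezing the trigger drives it by about 30 mm per rad of trigger once the ratchet (6 mm tooth pitch) has caught, 0 to 6 mm of lost travel; a full pump gives about 12 mm. It does not move back when the trigger is let go (friction 9 N).
- jaw: The moving jaw: steel rack bar with the black jaw head (20 x 36 x 42 mm) that carries the pad; origin on the jaw slide, not in the head.
- pad_stem (a joint): How far the red sprung stem of the pad is pushed into the jaw head, m: 0 = free, 0.010 = all the way in. Spring about 0.8 N per mm. It grows one for one with the jaw once the pad bears on the seated blank.
- pad: The white pad, a disc of 22 mm diameter and 8 mm thick on the end of the red stem, its centre 36 mm above the desk; origin on the jaw slide, not in the disc.
- pad_front (a point): Centre of the pad's front face. The seated blank's near edge is 45 mm from the nest centre (the blank can shift 1 mm on the pins).
- pin_rack: Bystander: black block with rows of aluminium pins, base 60 x 110 mm, 78 mm high.
- remote: Bystander: small white remote control, 85 x 38 x 12 mm.
- brush: Bystander: dusting brush lying on the desk.
- screwdriver: Bystander: screwdriver lying on the desk.
- mug: Bystander: white mug, 80 mm wide, 90 mm high.
- bottle: Bystander: clear plastic bottle with blue cap, 60 mm wide, 150 mm high.
- wood_tags: Bystander: engraved wooden tag, 80 x 45 x 9 mm, flat on the desk.

How it is judged (in metres and radians):
On the way, in this order (a step that is already met when the one before it is completed fails the run):
1. the blank lies flush on the nest over both pins and is let go, before the jaw has reached it (x of blank in the frame of nest between -0.003 and 0.003 m and y of blank in the frame of nest between -0.003 and 0.003 m and z of blank in the frame of nest between -0.0025 and 0.0025 m and angle between blank's own z axis and vertical below 0.035 rad and angle between the x axis of blank and the x axis of fixture, either way round below 0.06 rad and contact force between the fingers and blank below 0.3 N and contact force between pad and blank below 0.2 N), for 0.3 s.
2. with the trigger squeezed, the jaw's pad touches the seated blank (contact force between pad and blank above 0.3 N and value of joint trigger_angle above 0.04 rad), for 0.1 s.
At the end, for the whole second after the job is handed in: The blank lies on the nest over both pins (within 3 mm, flush within 2.5 mm, level), not touched by the fingers; the pad bears on its edge with 1 to 9 N and its sprung stem is pushed in by 2 to 8 of its 10 mm; the fingers still hold the trigger (over 1 N) squeezed by more than 0.05 rad (x of blank in the frame of nest between -0.003 and 0.003 m and y of blank in the frame of nest between -0.003 and 0.003 m and z of blank in the frame of nest between -0.0025 and 0.0025 m and angle between blank's own z axis and vertical below 0.035 rad and angle between the x axis of blank and the x axis of fixture, either way round below 0.06 rad and contact force between the fingers and blank below 0.3 N and value of joint pad_stem between 0.002 and 0.008 m and contact force between pad and blank between 1 and 9 N and contact force between the fingers and trigger above 1 N and value of joint trigger_angle above 0.05 rad); the arm keeps its last pose, push and grip.
It fails at once if the pad's stem is pushed all the way in (more than 9.2 mm): the blank would be crushed (value of joint pad_stem above 0.0092 m).
It fails at once if the jaw or its pad is pushed by hand (contact force between any of the arm, the fingers and jaw above 3 N or contact force between any of the arm, the fingers and pad above 3 N).
It fails at once if a bystander is moved by more than 30 mm (distance of any of pin_rack, remote, brush, screwdriver, mug, bottle, wood_tags from where it was at the start of the episode above 0.03 m).
It also fails if it takes over 67 s, if anything falls off the work surface, if the arm or the gripper's body presses on something with over 40 N, if the wrist force passes 120 N, or if a joint passes its speed limit or range.

## Working session

There is one attempt and no reset: what is moved stays moved. The work goes in short steps, Python scripts to look and compute and a shell command to move; the robot and the scene stay as the last step left them, time stands still between calls to the robot, and variables do not carry over. Pictures are saved under pics/ and viewed, at most 10 in all, crops included, and the job is handed in when it is done.

```bash
mkdir -p pics; ls
python3 - <<'E'
from bench import status, eyes, r
import cv2,numpy as np
print(status.sense())
for n in("scene","top"):
    s=eyes.snapshot(n); cv2.imwrite(f"pics/{n}0.png",cv2.resize(s["img"][:,:,::-1],(768,576)))
    np.savez(f"{n}0.npz",**s); print(n,s["mtx"],s["R"],s["t"])
E
```

```text
pics
{'time': 0.0, 'joint_pos': array([-8.08661106e+01,  7.51615028e+00,  8.53301950e+01, -2.65684174e-03,
        8.72607175e+01, -4.89222557e+00]), 'qd': array([ 0.09188578,  0.01384233,  0.0193928 , -0.03512736, -0.00705679,
        0.00738812]), 'joint_efforts': array([-1.64214703e-04, -5.69409156e+01, -5.00552666e+01, -4.49265031e-05,
        1.51324173e-02, -3.42735359e-05]), 'tool_pos': array([ 145.34393154, -581.55897819,  230.2247845 ]), 'tcp_rot': array([-1.79893101e+02, -6.48659855e-03,  1.40262384e+01]), 'ft_force': array([-0.60055973, -0.59120102,  0.11778519]), 'wrist_torque': array([-0.03992467,  0.00661011,  0.01738015]), 'grip_force': 0.0, 'finger_gap': 85.22226919622595}
scene [[364.71704748   0.         253.78824192]
 [  0.         364.71704748 190.56194799]
 [  0.           0.           1.        ]] [[-0.04532278  0.99870078 -0.02329392]
 [ 0.56927126  0.00665915 -0.82212279]
 [-0.82089955 -0.05052145 -0.56883346]] [  31.75109714 -259.52172753 1584.14216586]
top [[357.92662971   0.         255.59552275]
 [  0.         357.92662971 188.41168712]
 [  0.           0.           1.        ]] [[ 0.00635381 -0.9999761   0.00272553]
 [-0.99669375 -0.00655369 -0.08098528]
 [ 0.08100121 -0.00220195 -0.99671157]] [ -6.44666289 588.78499278 988.96933212]
```

View pics/top0.png

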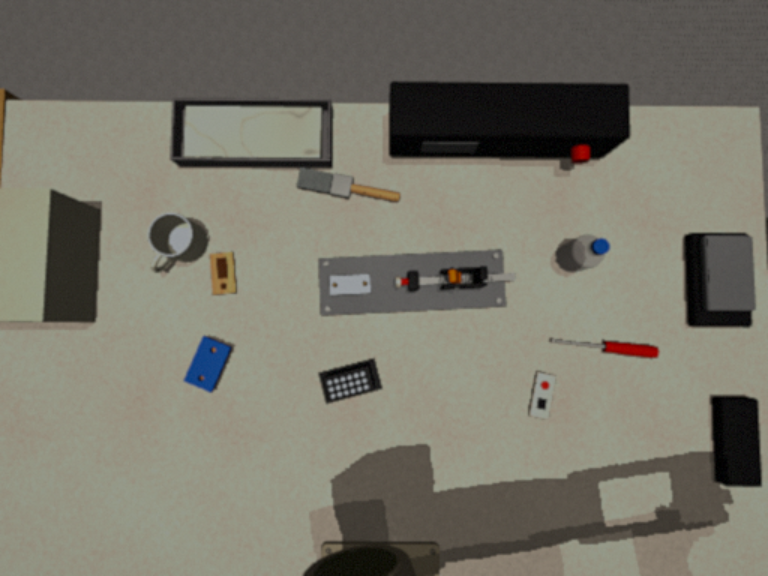

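View pics/scene0.png

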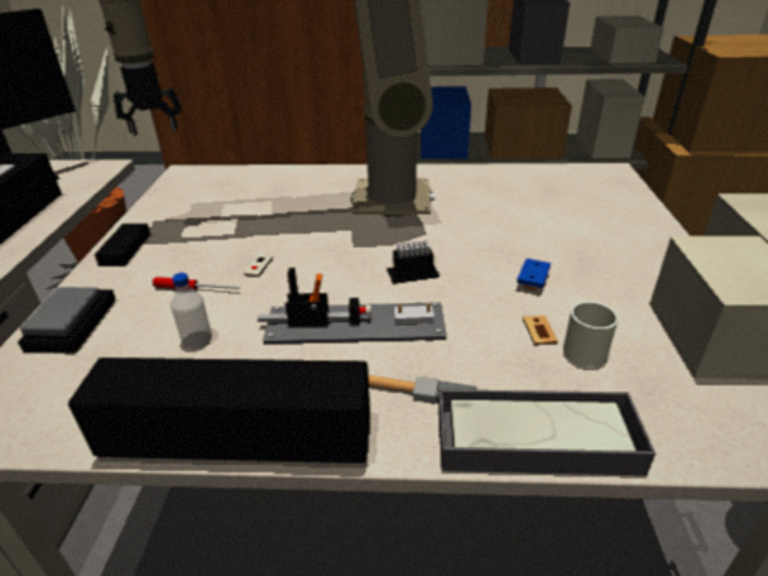

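Top view: blank at about (209,363) in the doubled-scale view, fixture plate spans (319..506, 250..315) with the nest at (350,285), grip/trigger at (455-480,277). So fixture +x points roughly along world +y. The scene view agrees.

```bash
cat > h.py <<'E'
import numpy as np,cv2
from scipy.spatial.transform import Rotation as Ro
def cast(s,uv,z):
    uv=np.atleast_2d(uv).astype(float); d=np.c_[uv,np.ones(len(uv))]@np.linalg.inv(s["mtx"]).T@s["R"]
    c=-s["R"].T@s["t"]; return c+d*((z-c[2])/d[:,2])[:,None]
def proj(s,X):
    p=(np.atleast_2d(X)@s["R"].T+s["t"])@s["mtx"].T; return p[:,:2]/p[:,2:]
def rect(s,m,z,box=None,which=0):
    m=m.astype(np.uint8)
    if box: k=np.zeros_like(m);k[box[1]:box[3],box[0]:box[2]]=1;m=m*k
    cs=sorted(cv2.findContours(m,cv2.RETR_EXTERNAL,cv2.CHAIN_APPROX_NONE)[0],key=cv2.contourArea)
    c=cs[-1][:,0]; P=cast(s,c,z)[:,:2].astype(np.float32)
    (x,y),(w,h),a=cv2.minAreaRect(P)
    if w<h: w,h,a=h,w,a+90
    return round(x,1),round(y,1),round(w,1),round(h,1),round((a+90)%180-90,2)
def two(s1,p1,s2,p2):
    A=[];
    P=[s["mtx"]@np.c_[s["R"],s["t"]] for s in(s1,s2)]
    X=cv2.triangulatePoints(P[0],P[1],np.float64(p1),np.float64(p2))[:,0]; return X[:3]/X[3]
E
python3 - <<'E'
from h import *
s=dict(np.load("top0.npz"));I=s["img"];H=cv2.cvtColor(I,cv2.COLOR_RGB2HSV).astype(int)
h,sa,v=H[...,0],H[...,1],H[...,2]
print("blank",rect(s,(h>100)&(h<130)&(sa>120),32,(100,200,180,280)))
c=I[195,250];print("plate col",I[205,240],I[172,330],"desk",I[240,260],"nest",I[190,232],I[186,232])
box=(205,160,345,215)
grey=(sa<40)&(v<125)
print("plate",rect(s,grey,12,box))
print("nest",rect(s,(v>140),30,(216,180,252,202)))
o=(h<15)&(sa>150)&(v>120);ys,xs=np.nonzero(o[160:215,205:345]);print("red/orange px",list(zip(xs+205,ys+160)))
p=(h>5)&(h<30)&(sa>60);ys,xs=np.nonzero(p[180:202,216:252]);print("pins",list(zip(xs+216,ys+180)))
for n in("top","scene"):
    s=dict(np.load(n+"0.npz"))
    b=(205,155,345,215) if n=="top" else (165,170,305,235)
    c=s["img"][b[1]:b[3],b[0]:b[2],::-1];cv2.imwrite(f"pics/c{n}.png",cv2.resize(c,None,fx=5.5,fy=5.5,interpolation=cv2.INTER_CUBIC))
a,b=[cv2.imread(f"pics/c{n}.png") for n in("top","scene")]
w=min(a.shape[1],b.shape[1]);o=np.vstack([a[:240,:w],b[:358,:w]]);print(o.shape);cv2.imwrite("pics/crops.png",np.vstack([a[:300,:w],b[:300,:w]]))
E
```

```text
blank (436.6, 321.7, 89.5, 56.7, -22.03)
plate col [94 92 90] [95 93 89] desk [154 151 135] nest [153 158 161] [151 155 159]
plate (591.8, -55.8, 355.9, 112.0, -86.77)
nest (586.1, 60.9, 73.1, 33.8, -89.17)
red/orange px [(np.int64(299), np.int64(181)), (np.int64(306), np.int64(182)), (np.int64(306), np.int64(183)), (np.int64(306), np.int64(184)), (np.int64(306), np.int64(185)), (np.int64(268), np.int64(186)), (np.int64(269), np.int64(186)), (np.int64(270), np.int64(186)), (np.int64(271), np.int64(186)), (np.int64(306), np.int64(186)), (np.int64(268), np.int64(187)), (np.int64(269), np.int64(187)), (np.int64(270), np.int64(187)), (np.int64(271), np.int64(187)), (np.int64(300), np.int64(187)), (np.int64(301), np.int64(187)), (np.int64(268), np.int64(188)), (np.int64(269), np.int64(188)), (np.int64(270), np.int64(188)), (np.int64(271), np.int64(188)), (np.int64(268), np.int64(189)), (np.int64(269), np.int64(189)), (np.int64(270), np.int64(189))]
pins [(np.int64(242), np.int64(188)), (np.int64(243), np.int64(188)), (np.int64(222), np.int64(189)), (np.int64(223), np.int64(189)), (np.int64(242), np.int64(189)), (np.int64(243), np.int64(189)), (np.int64(222), np.int64(190)), (np.int64(223), np.int64(190))]
(598, 770, 3)
```

View pics/crops.png

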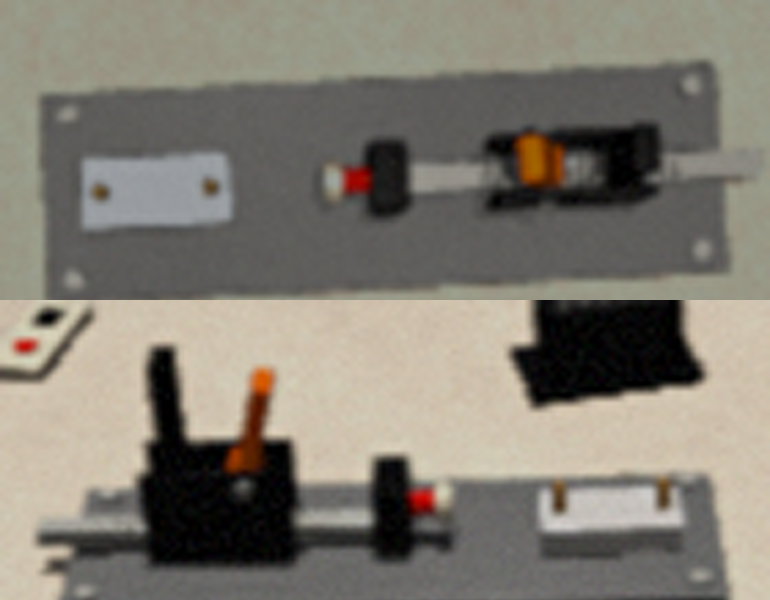

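```bash
cat >> h.py <<'E'
def Rt(rpy): return Ro.from_euler("xyz",rpy,degrees=True)
def row(st,pos,yaw=None,tilt=(180,0)):
    "cm shift + rotvec in tool axes from the present pose to pos (mm), yaw (deg)"
    R=Rt(st["tcp_rot"]); d=R.inv().apply(np.array(pos)-st["tool_pos"])/10
    rv=[0,0,0] if yaw is None else (R.inv()*Rt([*tilt,yaw])).as_rotvec()
    return np.round(np.r_[d,rv],3)
F0=np.array([591.6,-48.5]);FY=93.2
def fx(x,y,z=0):
    a=np.radians(FY);return np.r_[F0+x*np.array([np.cos(a),np.sin(a)])+y*np.array([-np.sin(a),np.cos(a)]),z]
E
python3 - <<'E'
from h import *
from bench import status
st=status.sense()
for p,y in(((320,-450,250),50),((480,-300,250),90),((580,0,250),150)):print(p,row(st,p,y))
t=dict(np.load("top0.npz"))
print("pins",cast(t,[[242.5,188.5],[222.5,189.6]],47),fx(138,0),fx(82,0))
p=cast(t,[[263.3,188]],36)[0];print("pad front",p,(p-fx(0,0))@(fx(1,0)-fx(0,0)))
E
```

```text
(320, -450, 250) [ 2.0132e+01 -8.5400e+00 -1.9480e+00 -2.0000e-03 -1.0000e-03 -6.2800e-01]
(480, -300, 250) [ 3.9290e+01 -1.9216e+01 -1.9260e+00 -1.0000e-03 -1.0000e-03 -1.3260e+00]
(580, 0, 250) [ 5.6262e+01 -4.5898e+01 -1.8790e+00 -1.0000e-03 -2.0000e-03 -2.3730e+00]
pins [[586.45319595  33.61340909  47.        ]
 [583.04008026  88.84987217  47.        ]] [583.89663231  89.28482546   0.        ] [587.02263659  33.37214266   0.        ]
pad front [589.12678232 -24.1497483   36.        ] 24.450342649947522
```

```bash
python3 -m handwheel '{"series": [[[5,-2,-2,0,0,-0.15,1],[10,-4.2,-2,0,0,-0.3,1],[15,-6.4,-2,0,0,-0.45,1],[20,-8.5,-2,0,0,-0.63,1],[25,-11.5,-2,0,0,-0.8,1],[30,-14,-2,0,0,-1.0,1],[35,-17,-2,0,0,-1.15,1],[39.3,-19.2,-2,0,0,-1.33,1],[43,-25,-2,0,0,-1.5,1],[46,-31,-2,0,0,-1.7,1],[50,-36,-2,0,0,-1.85,1],[53,-41,-2,0,0,-2.0,1]]]}' 20
python3 - <<'E'
from h import *
from bench import status
st=status.sense();print(st)
for p,y in(((580,30,220),150),((530,180,180),158),((436.6,321.7,120),158)):print(p,row(st,p,y))
E
```

```text
time: 1.6
tool_pos: [558.1, -61.5, 250.9]
tcp_rot: [-180.0, -0.0, 128.9]
ft_force: [0.7, -0.6, -0.2]
finger_gap: 85.3
grip_force: 0.0
{'time': 1.6, 'joint_pos': array([-1.15169317e+01,  1.08927249e+00,  8.99290950e+01, -3.02626589e-03,
        8.90013869e+01, -5.04173693e+01]), 'qd': array([ 51.52910431,  11.76919442, -11.72498476,  -0.08258065,
         0.09390618, -16.67000004]), 'joint_efforts': array([ -5.00652641, -53.68631959, -48.57528806,   0.0821574 ,
         0.38192997,   0.52376149]), 'tool_pos': array([558.07006527, -61.47999734, 250.90751222]), 'tcp_rot': array([-1.79985081e+02, -1.32968587e-02,  1.28900489e+02]), 'ft_force': array([ 0.6922409 , -0.56255603, -0.19996876]), 'wrist_torque': array([-0.05022569,  0.00218514, -0.01595762]), 'grip_force': 0.0, 'finger_gap': 85.26863624680654}
(580, 30, 220) [ 5.741  7.452  3.09  -0.    -0.    -0.368]
(530, 180, 180) [20.554 12.982  7.092 -0.    -0.    -0.508]
(436.6, 321.7, 120) [37.445 14.613 13.096 -0.    -0.    -0.508]
```

```bash
python3 -m handwheel '{"series": [[[4,4.5,2,0,0,-0.2,1],[8,8,3,0,0,-0.37,1],[12.5,10,5,0,0,-0.45,1],[17,12,6.5,0,0,-0.5,1],[22,13.3,8,0,0,-0.5,1],[27.5,14,9.5,0,0,-0.5,1],[33,14.5,11,0,0,-0.5,1],[37,14.6,12,0,0,-0.5,1],[37,14.6,12,0,0,-0.5,1],[37,14.6,12,0,0,-0.5,1]]]}'
python3 - <<'E'
from h import *
from bench import status,eyes
s=eyes.snapshot("wrist");np.savez("w1.npz",**s);cv2.imwrite("pics/w1.png",s["img"][:,:,::-1])
I=s["img"];H=cv2.cvtColor(I,cv2.COLOR_RGB2HSV).astype(int)
m=(H[...,0]>100)&(H[...,0]<130)&(H[...,1]>120)
print(rect(s,m,32))
st=status.sense();print(st["tool_pos"],st["tcp_rot"],row(st,(436.6,321.7,5),158))
E
```

```text
time: 2.85
tool_pos: [441.1, 316.5, 131.2]
tcp_rot: [-180.0, 0.0, 157.3]
ft_force: [0.1, 0.0, -0.1]
finger_gap: 85.4
grip_force: 0.0
(434.1, 324.0, 90.4, 55.2, -21.97)
[441.61473884 316.20280519 131.50731782] [-1.79999274e+02  3.01654708e-02  1.57238405e+02] [ 6.820e-01  3.130e-01  1.265e+01 -0.000e+00  1.000e-03 -1.300e-02]
```

View pics/w1.png

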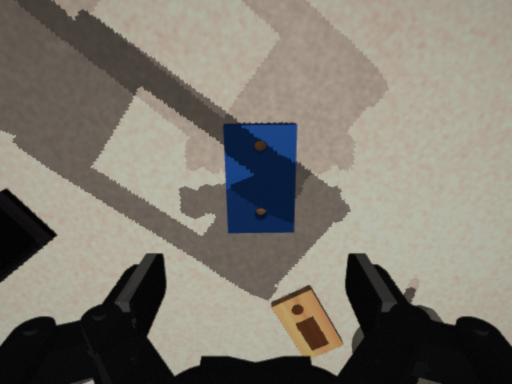

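Wrist view shows the blank centred at (261,180), its holes at (260,146) and (261,212), between the open fingers; it agrees with the top camera to about 3 mm.

```bash
python3 -m handwheel '{"series": [[[0.8,0.37,3,0,0,-0.013,1],[0.8,0.37,7,0,0,-0.013,1],[0.8,0.37,10,0,0,-0.013,1],[0.8,0.37,12,0,0,-0.013,1],[0.8,0.37,12.6,0,0,-0.013,1],[0.8,0.37,12.6,0,0,-0.013,1],[0.8,0.37,12.6,0,0,-0.013,0.5],[0.8,0.37,12.6,0,0,-0.013,0.4],[0.8,0.37,12.6,0,0,-0.013,0.4],[0.8,0.37,12.6,0,0,-0.013,0.4],[0.8,0.37,12.6,0,0,-0.013,0.4]]]}' 30
```

```text
time: 4.28
tool_pos: [436.0, 323.7, 6.7]
tcp_rot: [179.9, 0.1, 158.0]
ft_force: [-0.2, -0.7, 6.9]
finger_gap: 55.7
grip_force: 31.7
```

```bash
python3 -m handwheel '{"series": [[[0,0,-3,0,0,0,0.4],[0,0,-7,0,0,0,0.4],[0,0,-11.5,0,0,0,0.4],[-3,-2.4,-11.5,0,0,0.14,0.4],[-7,-5.6,-11.5,0,0,0.3,0.4],[-11,-8.7,-11.5,0,0,0.47,0.4],[-15,-11.9,-11.5,0,0,0.64,0.4],[-19,-15,-11.5,0,0,0.81,0.4],[-22,-17.4,-11.5,0,0,0.98,0.4],[-23.6,-18.7,-11.5,0,0,1.13,0.4],[-23.6,-18.7,-11.5,0,0,1.13,0.4],[-23.6,-18.7,-11.5,0,0,1.13,0.4]]]}'
python3 - <<'E'
from h import *
from bench import status,eyes
st=status.sense();print(st["tool_pos"],st["tcp_rot"],st["finger_gap"],st["ft_force"])
for n in("wrist","top"):
    s=eyes.snapshot(n);np.savez(n+"2.npz",**s);cv2.imwrite(f"pics/{n}2.png",s["img"][:,:,::-1] if n=="wrist" else cv2.resize(s["img"][130:260,190:340,::-1],None,fx=4,fy=4))
print(np.load("wrist2.npz")["R"],np.load("wrist2.npz")["t"])
a=cv2.imread("pics/wrist2.png");b=cv2.imread("pics/top2.png");b=cv2.resize(b,(288,250));o=np.zeros((384,800,3),np.uint8);o[:,:512]=a;o[:250,512:]=b;cv2.imwrite("pics/v2.png",o)
E
```

```text
time: 5.78
tool_pos: [583.4, 62.2, 120.2]
tcp_rot: [-180.0, -0.0, 93.4]
ft_force: [0.3, 0.3, 0.3]
finger_gap: 55.4
grip_force: 32.7
[583.44947353  62.15730109 120.23429874] [-1.79979896e+02 -2.28527655e-02  9.34336959e+01] 55.38109470020141 [0.26922245 0.25448092 0.25175185]
[[ 0.99817328  0.06040637 -0.00108158]
 [ 0.05750543 -0.94444305  0.32360538]
 [ 0.01852633 -0.32307645 -0.94619152]] [-585.76540137   19.42654     285.4837431 ]
```

View pics/v2.png

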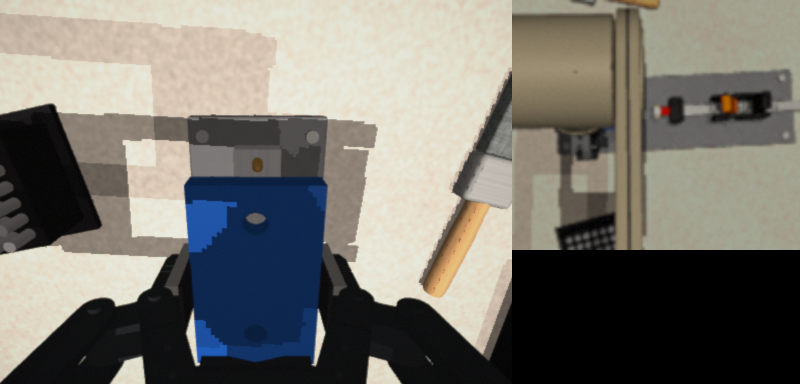

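Wrist view: the far brass pin is at (257,165), the far hole at (256,219), and the near hole at (257,333); the top camera is blocked by the arm. I'll measure these in the wrist image.

Run:
```python
from h import *
from bench import status
st=status.sense()
s=dict(np.load("wrist2.npz"));I=s["img"].astype(int)
H=cv2.cvtColor(s["img"],cv2.COLOR_RGB2HSV).astype(int)
print("cam",-s["R"].T@s["t"])
ct=st["tool_pos"][2]+25.3
for nm,(x0,y0,x1,y1) in dict(h1=(240,204,274,242),h2=(238,318,276,348)).items():
    c=I[y0:y1,x0:x1]; f=np.median(c.reshape(-1,3)[np.argsort(c.sum(2).ravel())[len(c.ravel())//9:]],axis=0); print(nm,f)
    m=(np.abs(c-f).sum(2)>28).astype(np.uint8)
    n,l,stt,ce=cv2.connectedComponentsWithStats(m)
    k=1+np.argmax(stt[1:,4]);x,y,w,h,a=stt[k];print((x+x0,y+y0,w,h,a),"bbox centre",x+x0+(w-1)/2,y+y0+(h-1)/2, cast(s,[[x+x0+(w-1)/2,y+y0+(h-1)/2]],ct))
    if nm=="h1" or 1: print("\n".join("".join(".#"[v] for v in r) for r in (l==k)*1))
p=(H[...,0]>5)&(H[...,0]<25)&(H[...,1]>110);ys,xs=np.nonzero(p[145:178,235:280]);ys+=145;xs+=235
print("pin px",xs.min(),xs.max(),ys.min(),ys.max());
# expected pin projections
for z in(48,43,30):print(z,proj(s,[[583.0,88.85,z],fx(138,0,z)]))
# blue side edges
b=(H[...,0]>100)&(H[...,0]<130)&(H[...,1]>120)
for y in(182,190,200,220,235):
    xx=np.nonzero(b[y])[0];xx=xx[(xx>170)&(xx<340)];print(y,xx.min(),xx.max(),cast(s,[[xx.min()-.5,y],[xx.max()+.5,y]],ct)[:,:2].round(1).tolist())
for x in(200,220,290,315):print(x,np.nonzero(b[:,x])[0].min(), I[176:192,x,2])
```

```text
cam [578.28927451 145.96429516 263.20220932]
h1 [14. 40. 80.]
(np.int32(244), np.int32(212), np.int32(24), np.int32(22), np.int32(338)) bbox centre 255.5 222.5 [[581.50362676  92.13577313 145.55870788]]
..................................
..................................
..................................
..................................
..................................
..................................
..................................
..................................
..............###.................
..........###########.............
........###############...........
.......#################..........
......###################.........
.....#####################........
.....#####################........
.....#####################........
....#######################.......
....##.####################.......
....###.###################.......
....#####.############..####......
....######...######..#.####.......
....########.......##.######......
....#####...#..##..#.######.......
.....######.####..#.######........
.....#####.##....##.#.####........
......##.#.###.##.#.##
[... 1736 characters left out ...]
######################
pin px 252 262 158 171
48 [[257.40955877 168.65267336]
 [258.72465393 168.12824165]]
43 [[257.37297578 166.85295597]
 [258.66061487 166.33848211]]
30 [[257.2846326  162.50687146]
 [258.50597496 162.01661618]]
182 187 324 [[553.7, 107.7], [607.2, 111.0]]
190 185 326 [[552.8, 104.4], [608.5, 107.8]]
200 186 325 [[553.2, 100.2], [608.6, 103.6]]
220 187 323 [[553.5, 91.5], [609.0, 94.9]]
235 188 322 [[553.8, 84.8], [609.4, 88.2]]
200 177 [97 71 63 63 64 63 64 64 65 73 78 79 79 80 79 80]
220 177 [97 72 64 64 63 64 64 63 64 73 79 79 79 78 79 79]
290 177 [59 62 63 64 64 63 63 64 65 70 77 80 80 80 80 79]
315 177 [ 59  62  64  64  64  63  64  64  65  86 106 110 111 110 110 110]
```

```bash
python3 -m handwheel '{"series": [[[-0.34,0.12,2,0,0,0,0.4],[-0.34,0.12,5,0,0,0,0.4],[-0.34,0.12,7,0,0,0,0.4],[-0.34,0.12,7.5,0,0,0,0.4],[-0.34,0.12,7.5,0,0,0,0.4],[-0.34,0.12,7.5,0,0,0,0.4]]]}'
python3 - <<'E'
from h import *
from bench import status,eyes
s=eyes.snapshot("wrist");np.savez("w3.npz",**s);st=status.sense();ct=st["tool_pos"][2]+25.3
c=s["img"][170:370,170:340,::-1];cv2.imwrite("pics/w3.png",cv2.resize(c,None,fx=3.5/1.2,fy=3.5/1.2,interpolation=cv2.INTER_CUBIC))
print(st["tool_pos"],st["tcp_rot"],ct, "pin1 48/30 expected",proj(s,[[582.8,88.3,48],[582.8,88.3,30]]))
E
```

```text
time: 6.62
tool_pos: [586.2, 58.2, 46.5]
tcp_rot: [179.9, 0.0, 93.3]
ft_force: [-0.3, 0.3, -0.6]
finger_gap: 55.3
grip_force: 32.7
[586.2529046   58.20657386  46.61481357] [1.79875004e+02 4.78522338e-03 9.32693177e+01] 71.91481357116177 pin1 48/30 expected [[252.17880999 201.22989045]
 [252.44655711 189.18607252]]
```

View pics/w3.png

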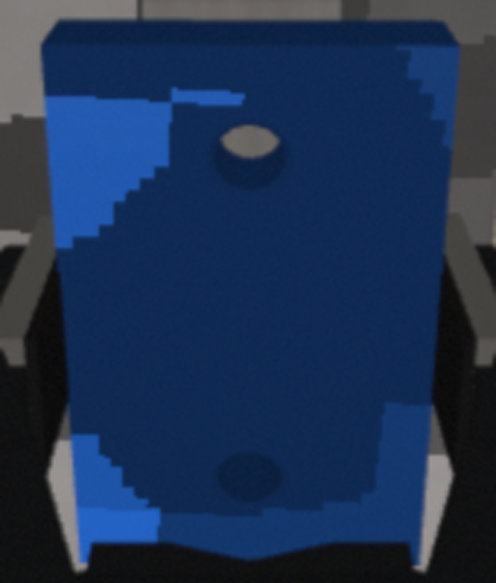

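Crop: the hole centres are at (250,156) and (250,476) in the crop, which is (255.7,223.5) and (255.7,333.2) in the full picture. The pin is not visible through the hole, since the sight line is slanted.

Run:
```python
from h import *
s=dict(np.load("w3.npz"))
print(cast(s,[[255.7,223.5],[255.7,333.2]],71.9), proj(s,[[584.2,87.7,71.9]]))
# sight line through the hole centre, where does it hit z=36..48
print(cast(s,[[255.7,223.5]],48),cast(s,[[255.7,223.5]],30), -s["R"].T@s["t"])
# pins seen by scene camera, triangulated with top
sc=dict(np.load("scene0.npz"));t=dict(np.load("top0.npz"))
H=cv2.cvtColor(sc["img"],cv2.COLOR_RGB2HSV).astype(int)
m=((H[...,0]>8)&(H[...,0]<28)&(H[...,1]>100)).astype(np.uint8);k=np.zeros_like(m);k[200:215,262:292]=1
n,l,st,ce=cv2.connectedComponentsWithStats(m*k)
for i in range(1,n):print(st[i],ce[i])
for x in(82,138):print(proj(sc,[fx(x,0,39)]),proj(t,[fx(x,0,46)]))
```

```text
[[584.45250795  87.7903714   71.9       ]
 [587.69235637  32.0760818   71.9       ]] [[255.06795893 223.66994499]]
[[585.15689429  76.75251577  48.        ]] [[585.68739447  68.43948641  30.        ]] [580.98615759 142.10867982 189.51411037]
[266 203   2   5   6] [266.16666667 204.83333333]
[285 203   2   4   5] [285.2 204.2]
[[266.49328776 205.04153405]] [[242.601289   188.32466779]]
[[285.43427081 204.56896461]] [[222.37936625 189.31837746]]
```

```bash
python3 -m handwheel '{"series": [[[0.1,-0.135,0,0,0,0,0.4],[0.1,-0.135,0.5,0,0,0,0.4],[0.1,-0.135,0.9,0,0,0,0.4],[0.1,-0.135,0.9,0,0,0,0.4],[0.1,-0.135,0.9,0,0,0,0.4]]]}'
python3 - <<'E'
from h import *
from bench import status
st=status.sense();print(st["tool_pos"],st["tcp_rot"],st["ft_force"])
E
```

```text
time: 7.3
tool_pos: [583.8, 59.1, 36.2]
tcp_rot: [-180.0, -0.0, 93.3]
ft_force: [-0.2, -0.7, -0.7]
finger_gap: 55.4
grip_force: 32.7
[583.76200413  59.09531183  36.19048934] [-1.79987417e+02 -1.38584722e-03  9.32637513e+01] [-0.17154712 -0.73621185 -0.65247456]
```

```bash
python3 -m handwheel '{"series": [[[0,0.06,0,0,0,0,0.4],[0,0.06,0.2,0,0,0,0.4],[0,0.06,0.4,0,0,0,0.4],[0,0.06,0.5,0,0,0,0.4],[0,0.06,0.5,0,0,0,0.4]]]}'
python3 - <<'E'
from bench import status,eyes
for i in range(3):
    st=status.sense();print(st["tool_pos"],st["ft_force"],st["wrist_torque"]);eyes.snapshot("wrist")
E
```

```text
time: 7.92
tool_pos: [584.3, 59.1, 31.1]
tcp_rot: [-180.0, -0.0, 93.3]
ft_force: [0.4, -0.2, -0.9]
finger_gap: 55.1
grip_force: 32.7
[584.25163176  59.10947925  31.08622229] [ 0.3932168  -0.2063197  -0.85174697] [ 0.00574255 -0.03572437 -0.02635716]
[584.34406402  59.15484671  31.20826564] [ 0.04041659  0.50196881 -0.56585233] [ 0.03687515 -0.03038081  0.01475358]
[584.42214652  59.13736194  31.29233398] [ 0.44410618 -1.07151901 -1.36880549] [ 0.00106526 -0.04391489 -0.00076019]
```

```bash
python3 -m handwheel '{"series": [[[0,0,0.1,0,0,0,0.4],[0,0,0.2,0,0,0,0.4],[0,0,0.3,0,0,0,0.4],[0,0,0.4,0,0,0,0.4],[0,0,0.5,0,0,0,0.4],[0,0,0.5,0,0,0,0.4]]]}'
```

```text
time: 8.82
tool_pos: [584.3, 59.1, 26.2]
tcp_rot: [-180.0, -0.0, 93.3]
ft_force: [-0.3, 0.0, -0.9]
finger_gap: 55.2
grip_force: 32.7
```

```bash
python3 -m handwheel '{"series": [[[0,0,0.2,0,0,0,0.4],[0,0,0.4,0,0,0,0.4],[0,0,0.6,0,0,0,0.4],[0,0,0.75,0,0,0,0.4],[0,0,0.9,0,0,0,0.4],[0,0,0.9,0,0,0,0.4],[0,0,0.9,0,0,0,0.4]]]}'
```

```text
time: 9.7
tool_pos: [584.5, 59.1, 17.3]
tcp_rot: [180.0, -0.0, 93.3]
ft_force: [-0.2, -0.4, -1.0]
finger_gap: 55.3
grip_force: 32.7
```

```bash
python3 -m handwheel '{"series": [[[0,0,0.05,0,0,0,0.4],[0,0,0.1,0,0,0,0.4],[0,0,0.1,0,0,0,0.4],[0,0,0.1,0,0,0,0.7],[0,0,0.1,0,0,0,1],[0,0,0.1,0,0,0,1],[0,0,0.1,0,0,0,1]]]}'; python3 -m handwheel '{"series": [[[0,0,-1,0,0,0,1],[0,0,-4,0,0,0,1],[0,0,-8,0,0,0,1],[0,0,-12,0,0,0,1],[0,0,-15,0,0,0,1],[0,0,-15,0,0,0,1],[0,0,-15,0,0,0,1]]]}'
python3 - <<'E'
from h import *
from bench import eyes,status
s=eyes.snapshot("wrist");np.savez("w4.npz",**s);c=eyes.snapshot("scene");np.savez("s4.npz",**c)
cc=cv2.resize(c["img"][160:240,165:305],(700,400),interpolation=cv2.INTER_CUBIC)
cv2.imwrite("pics/v4.png",np.hstack([cv2.resize(s["img"],(400,300)),cv2.resize(cc,(400,300))])[:,:,::-1])
H=cv2.cvtColor(s["img"],cv2.COLOR_RGB2HSV).astype(int);b=(H[...,0]>100)&(H[...,0]<130)&(H[...,1]>120)
print(rect(s,b,42),status.sense()["tool_pos"],fx(110,0))
E
```

```text
time: 10.58
tool_pos: [584.4, 59.1, 16.2]
tcp_rot: [-180.0, -0.0, 93.3]
ft_force: [0.6, -0.5, 0.0]
finger_gap: 85.3
grip_force: 0.0
time: 11.45
tool_pos: [584.1, 59.1, 165.9]
tcp_rot: [-180.0, -0.0, 93.3]
ft_force: [-0.2, 0.3, -1.0]
finger_gap: 85.7
grip_force: 0.0
(584.3, 60.7, 91.1, 56.1, -86.7) [583.39465072  59.11975772 164.6491725 ] [585.45963445  61.32848406   0.        ]
```

View pics/v4.png

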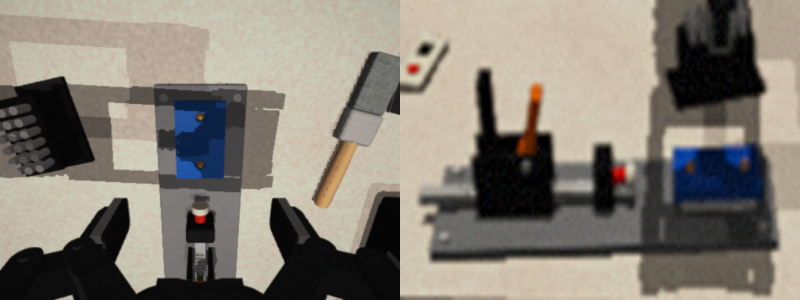

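Blank is seated: both pins show through its holes at (200,118) and (200,165) in the left tile, and the scene view shows it flat on the nest. On to the trigger.

```bash
sed -i 's/^F0=.*/F0=np.array([590.7,-48.95]);FY=93.3/' h.py
python3 - <<'E'
from h import *
from bench import status
st=status.sense();print(row(st,fx(-96.5,0,166),3.3),fx(-96.5,0))
E
```

```text
[-2.0481e+01  1.1900e-01 -1.3800e-01 -2.0000e-03  2.0000e-03  1.5700e+00] [ 596.2549286 -145.2899853    0.       ]
```

```bash
python3 -m handwheel '{"series": [[[-2.5,0.1,0,0,0,0.17,1],[-5,0.1,0,0,0,0.35,1],[-8,0.1,0,0,0,0.53,1],[-11,0.1,0,0,0,0.71,1],[-14,0.1,0,0,0,0.89,1],[-17,0.1,0,0,0,1.07,1],[-19,0.1,0,0,0,1.25,1],[-20.4,0.1,0,0,0,1.42,1],[-20.4,0.1,0,0,0,1.57,1],[-20.4,0.1,0,0,0,1.57,1],[-20.4,0.1,0,0,0,1.57,1]]]}'
python3 - <<'E'
from h import *
from bench import eyes,status
s=eyes.snapshot("wrist");np.savez("w5.npz",**s);c=eyes.snapshot("scene")
cv2.imwrite("pics/v5.png",np.hstack([s["img"],np.zeros((384,10,3),np.uint8),cv2.resize(c["img"][120:260,130:300],(278,229))[:0].reshape(0,278,3) if 0 else np.vstack([cv2.resize(c["img"][120:260,130:300],(278,229)),np.zeros((155,278,3),np.uint8)])])[:,:,::-1])
st=status.sense();print(st["tool_pos"],st["tcp_rot"],row(st,fx(-96.5,0,78),3.3))
print("post top",proj(s,[fx(-129,-12,135),fx(-115,12,135)]),"blade tip",proj(s,[fx(-70,0,120)]))
E
```

```text
time: 12.92
tool_pos: [596.6, -144.2, 165.4]
tcp_rot: [-180.0, 0.1, 3.5]
ft_force: [0.5, 0.5, 0.8]
finger_gap: 85.7
grip_force: 0.0
[ 596.86561731 -144.14092547  165.88829003] [-1.79984379e+02  3.41648463e-02  3.45535053e+00] [-6.300e-02  1.130e-01  8.789e+00 -0.000e+00  1.000e-03  3.000e-03]
post top [[313.07279053 210.44552142]
 [287.86742059 246.39074663]] blade tip [[216.92715375 218.28530616]]
```

View pics/v5.png

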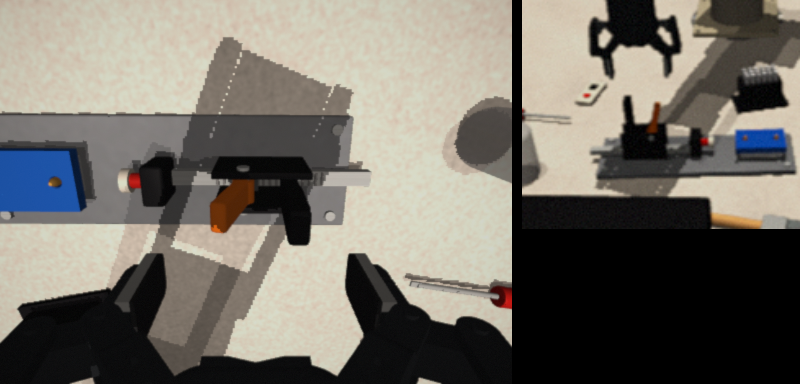

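Wrist view: post top at (298,225), blade tip at (218,222), both within about 6 px of prediction. The pad front is at column 118 and the blank edge at column 84, so the fingers straddle grip and trigger. Lowering.

```bash
python3 -m handwheel '{"series": [[[-0.06,0.11,2,0,0,0,1],[-0.06,0.11,5,0,0,0,1],[-0.06,0.11,7,0,0,0,1],[-0.06,0.11,8.3,0,0,0,1],[-0.06,0.11,8.8,0,0,0,1],[-0.06,0.11,8.8,0,0,0,1],[-0.06,0.11,8.8,0,0,0,1]]]}' 50;  python3 - <<'E'
from h import *
from bench import eyes,status
s=eyes.snapshot("wrist");np.savez("w6.npz",**s);cv2.imwrite("pics/w6.png",s["img"][:,:,::-1])
st=status.sense();print(st["tool_pos"],st["tcp_rot"],st["ft_force"],row(st,fx(-96.5,0,78),3.3))
E
```

```text
time: 13.9
tool_pos: [597.3, -145.9, 79.4]
tcp_rot: [180.0, -0.1, 3.3]
ft_force: [0.1, 0.4, 0.5]
finger_gap: 85.4
grip_force: 0.0
[ 597.27133733 -145.87335281   79.44915975] [ 1.79961839e+02 -9.93531052e-02  3.31141694e+00] [ 0.60606438 -0.11678063  0.73189886] [-0.098 -0.064  0.145  0.001 -0.002  0.   ]
```

View pics/w6.png

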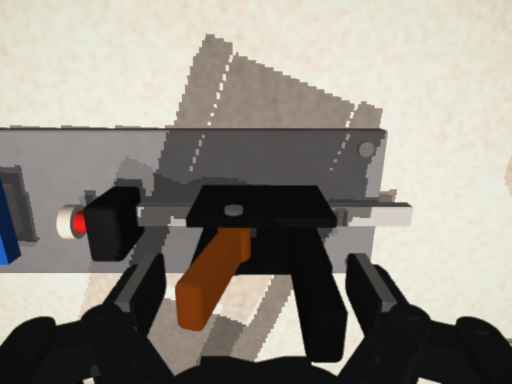

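Low wrist view: pad front at column ~57, red stem at columns 75–88, blank edge at column ~18, row 222. Jaw, stem and trigger are all visible from here. First pump.

```bash
cat >> h.py <<'E'
def fcoord(P): return (P[:,:2]-F0)@np.array([np.cos(np.radians(FY)),np.sin(np.radians(FY))])
def meas(s):
    I=s["img"];H=cv2.cvtColor(I,cv2.COLOR_RGB2HSV).astype(int);h,sa,v=H[...,0],H[...,1],H[...,2]
    c=proj(s,[fx(40,0,36)])[0];r0=int(c[1]);z=np.zeros(h.shape,bool);z[max(r0-25,0):r0+26,:200]=1
    red=(((h<5)|(h>174))&(sa>170)&(v>110)&z).astype(np.uint8)
    n,l,st,ce=cv2.connectedComponentsWithStats(red)
    if n<2: return "no red"
    k=1+np.argmax(st[1:,4]);x,y,w,hh,a=st[k];m=l==k
    rows=[r for r in range(y,y+hh)]; yc=int(round(ce[k][1]))
    L=np.mean([np.nonzero(m[r])[0].min() for r in range(yc-3,yc+4)]);R=np.mean([np.nonzero(m[r])[0].max() for r in range(yc-3,yc+4)])
    # pad: bright run left of the stem
    line=v[yc-3:yc+4].mean(0);b=(h>100)&(h<130)&(sa>120)
    bl=[np.nonzero(b[r,:int(L)])[0] for r in range(yc-3,yc+4)];B=np.mean([q.max() for q in bl if len(q)]) if any(len(q) for q in bl) else -1
    f=lambda u,zz:fcoord(cast(s,[[u,yc]],zz))[0]
    p=int(L)-2
    run=line>140;q=p
    while q>0 and run[q]: q-=1
    return dict(yc=yc,red=(L,R),area=int(a),padL=q+1,blankR=B,stemvis=round(f(L-.5,40)-f(R+.5,40),2),front=round(f(q+.5,36),1),head=round(f(R+.5,40),1),edge=round(f(B+.5,42),1))
E
cat > m.py <<'E'
from h import *
from bench import eyes,status
import sys
s=eyes.snapshot("wrist");np.savez("wl.npz",**s);print(meas(s))
o=cv2.cvtColor(s["img"],cv2.COLOR_RGB2HSV).astype(int);m=(o[...,0]>5)&(o[...,0]<16)&(o[...,1]>180);ys,xs=np.nonzero(m[:,150:350])
print("orange tip rows",ys.max(),"cols at low",xs[ys>ys.max()-12].mean()+150)
st=status.sense();P=st["tool_pos"];print("f x",fcoord(P[None])[0].round(2),P.round(1),st["ft_force"].round(1),st["grip_force"],round(st["finger_gap"],1))
E
python3 m.py
python3 -m handwheel '{"series": [[[0,0.2,0,0,0,0,0.9],[0,0.4,0,0,0,0,0.8],[0,0.6,0,0,0,0,0.72],[0,0.8,0,0,0,0,0.66],[0,0.8,0,0,0,0,0.66],[0,0.8,0,0,0,0,0.66]]]}' 50; python3 m.py
```

```text
{'yc': 223, 'red': (np.float64(73.42857142857143), np.float64(84.42857142857143)), 'area': 207, 'padL': 72, 'blankR': np.float64(11.571428571428571), 'stemvis': np.float64(7.57), 'front': np.float64(21.8), 'head': np.float64(10.8), 'edge': np.float64(55.0)}
orange tip rows 329 cols at low 192.17301038062283
f x -97.11 [ 597.2 -145.8   79.4] [-0.1  0.1  0.2] 0.0 85.2
time: 14.75
tool_pos: [597.7, -152.2, 79.3]
tcp_rot: [-179.9, -0.1, 3.3]
ft_force: [-1.1, 8.5, 5.3]
finger_gap: 56.6
grip_force: 3.8
{'yc': 223, 'red': (np.float64(56.142857142857146), np.float64(65.57142857142857)), 'area': 173, 'padL': 55, 'blankR': np.float64(2.5714285714285716), 'stemvis': np.float64(6.59), 'front': np.float64(26.6), 'head': np.float64(16.5), 'edge': np.float64(54.6)}
orange tip rows 332 cols at low 199.50632911392404
f x -103.46 [ 597.7 -152.2   79.3] [-0.5  7.3  6.5] 3.769184744451195 56.3
```

```bash
sed -i 's/return dict(yc.*/pb=f(L-.5,40);hd=f(R+.5,57);return dict(yc=yc,area=int(a),padback=round(pb,1),head=round(hd,1),diff=round(pb-hd,2),edge=round(f(B+.5,30),1))/' h.py
python3 -m handwheel '{"series": [[[0,0.2,0,0,0,0,0.62],[0,0.4,0,0,0,0,0.57],[0,0.55,0,0,0,0,0.53],[0,0.55,0,0,0,0,0.53],[0,0.55,0,0,0,0,0.53]]]}' 50; python3 m.py; python3 -c "
from h import *
for n in('w6',):print(meas(dict(np.load(n+'.npz'))))"
```

```text
time: 15.42
tool_pos: [598.4, -155.5, 80.4]
tcp_rot: [-179.7, -0.1, 3.4]
ft_force: [-4.3, 16.9, 16.6]
finger_gap: 45.6
grip_force: 11.1
{'yc': 223, 'area': 139, 'padback': np.float64(31.3), 'head': np.float64(13.5), 'diff': np.float64(17.76), 'edge': np.float64(64.8)}
orange tip rows 330 cols at low 227.94890510948903
f x -106.88 [ 598.4 -155.6   80.5] [-5.  17.8 17. ] 11.101819480536506 45.0
{'yc': 223, 'area': 208, 'padback': np.float64(18.4), 'head': np.float64(0.8), 'diff': np.float64(17.55), 'edge': np.float64(65.2)}
```

```bash
python3 -m handwheel '{"series": [[[0,-0.5,0,0,0,0,0.7],[0,-1.0,0,0,0,0,0.9],[0,-1.0,0,0,0,0,0.9],[0,-1.0,0,0,0,0,0.9],[0,-1.0,0,0,0,0,0.9],[0,-1.0,0,0,0,0,0.9]]]}' 50; python3 m.py;python3 -m handwheel '{"series": [[[0,0.2,0,0,0,0,0.8],[0,0.4,0,0,0,0,0.7],[0,0.6,0,0,0,0,0.64],[0,0.8,0,0,0,0,0.58],[0,1.0,0,0,0,0,0.53],[0,1.0,0,0,0,0,0.53],[0,1.0,0,0,0,0,0.53],[0,1.0,0,0,0,0,0.53]]]}' 50; python3 m.py
```

```text
time: 16.23
tool_pos: [596.7, -149.3, 78.2]
tcp_rot: [-180.0, 0.0, 3.3]
ft_force: [0.8, 0.6, -0.0]
finger_gap: 76.7
grip_force: 0.0
{'yc': 223, 'area': 159, 'padback': np.float64(31.4), 'head': np.float64(13.5), 'diff': np.float64(17.92), 'edge': np.float64(65.1)}
orange tip rows 330 cols at low 183.13888888888889
f x -100.5 [ 596.7 -149.3   78.3] [-0.3 -0.9  0.3] 0.0 76.8
time: 17.27
tool_pos: [598.3, -155.6, 80.4]
tcp_rot: [-179.7, -0.1, 3.4]
ft_force: [-3.9, 17.0, 15.7]
finger_gap: 45.3
grip_force: 10.8
{'yc': 223, 'area': 104, 'padback': np.float64(43.7), 'head': np.float64(25.6), 'diff': np.float64(18.09), 'edge': np.float64(64.9)}
orange tip rows 330 cols at low 228.55514705882354
f x -106.93 [ 598.3 -155.6   80.4] [-4.  15.9 16.9] 10.788133159512654 45.4
```

```bash
python3 -m handwheel '{"series": [[[0,-0.5,0,0,0,0,0.7],[0,-1.0,0,0,0,0,0.95],[0,-1.0,0,0,0,-0.1,0.95],[0,-1.0,0,0,0,-0.2,0.95],[0,-1.0,0,0,0,-0.2,0.95],[0,-1.0,0,0,0,-0.2,0.95]]]}' 50; python3 m.py;python3 -m handwheel '{"series": [[[0,0.2,0,0,0,0,0.8],[0,0.4,0,0,0,0,0.7],[0,0.6,0,0,0,0,0.64],[0,0.8,0,0,0,0,0.62],[0,0.8,0,0,0,0,0.62],[0,0.8,0,0,0,0,0.62]]]}' 50; python3 m.py
```

```text
time: 18.08
tool_pos: [596.5, -149.2, 78.1]
tcp_rot: [-180.0, 0.0, 14.6]
ft_force: [0.3, -0.7, -0.8]
finger_gap: 81.2
grip_force: 0.0
{'yc': 180, 'area': 190, 'padback': np.float64(43.1), 'head': np.float64(25.9), 'diff': np.float64(17.2), 'edge': np.float64(63.1)}
orange tip rows 319 cols at low 180.62222222222223
f x -100.42 [ 596.6 -149.2   78.2] [-0.6  1.   0. ] 0.0 81.0
time: 18.88
tool_pos: [598.0, -153.6, 78.6]
tcp_rot: [-179.7, 0.1, 14.8]
ft_force: [-6.7, 13.2, 11.4]
finger_gap: 53.2
grip_force: 7.9
{'yc': 178, 'area': 161, 'padback': np.float64(50.2), 'head': np.float64(32.0), 'diff': np.float64(18.19), 'edge': np.float64(59.8)}
orange tip rows 327 cols at low 203.96989966555185
f x -104.91 [ 598.  -153.6   78.5] [-6.5 15.1  9.6] 7.9176924750208855 53.1
```

```bash
python3 -m handwheel '{"series": [[[0,0.15,0,0,0,0,0.58],[0,0.3,0,0,0,0,0.55],[0,0.3,0,0,0,0,0.55],[0,0.3,0,0,0,0,0.55]]]}' 50; python3 m.py
python3 - <<'E'
import numpy as np,cv2
s=np.load("wl.npz");cv2.imwrite("pics/w7.png",s["img"][:,:,::-1])
E
```

```text
time: 19.42
tool_pos: [598.7, -155.7, 79.2]
tcp_rot: [-179.6, 0.1, 14.8]
ft_force: [-9.1, 18.4, 15.9]
finger_gap: 47.2
grip_force: 11.8
no red
orange tip rows 327 cols at low 227.34294871794873
f x -107.04 [ 598.7 -155.7   79.2] [-9.7 18.3 16.4] 11.80932199669769 47.0
```

View pics/w7.png

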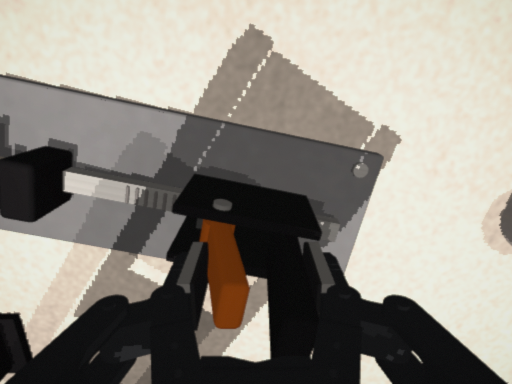

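The pad has left the frame; the head's back edge is still visible at column ~72. I'll release, then lift and shift for a clear look at the gap.

```bash
python3 -m handwheel '{"series": [[[0,-0.5,0,0,0,0,0.7],[0,-0.9,0,0,0,0,0.95],[0,-0.9,0,0,0,0,0.95],[0,-0.9,0,0,0,0,0.95]]]}' 50; python3 -m handwheel '{"series": [[[0,0,-3,0,0,0.05,1],[0,0,-6.5,0,0,0.1,1],[0.7,-3.5,-6.5,0,0,0.15,1],[1.4,-6.9,-6.5,0,0,0.2,1],[1.4,-6.9,-6.5,0,0,0.2,1],[1.4,-6.9,-6.5,0,0,0.2,1],[1.4,-6.9,-6.5,0,0,0.2,1]]]}'; python3 m.py
python3 - <<'E'
import numpy as np,cv2
from h import *
s=dict(np.load("wl.npz"));print(proj(s,[fx(65,0,36),fx(20,0,57)]))
c=proj(s,[fx(55,0,36)])[0].astype(int);x0=max(c[0]-90,0);y0=max(c[1]-60,0);print(x0,y0)
cv2.imwrite("pics/w8.png",cv2.resize(s["img"][y0:y0+120,x0:x0+180,::-1],(720,480),interpolation=cv2.INTER_NEAREST))
E
```

```text
time: 19.98
tool_pos: [597.2, -151.4, 78.2]
tcp_rot: [180.0, 0.0, 14.7]
ft_force: [-0.4, -0.6, -0.7]
finger_gap: 81.0
grip_force: 0.0
time: 20.85
tool_pos: [593.2, -81.7, 143.2]
tcp_rot: [180.0, 0.0, 3.3]
ft_force: [0.0, -0.2, -0.3]
finger_gap: 85.2
grip_force: 0.0
{'yc': 189, 'area': 194, 'padback': np.float64(55.0), 'head': np.float64(38.8), 'diff': np.float64(16.29), 'edge': np.float64(69.0)}
orange tip rows 249 cols at low 319.7164948453608
f x -32.86 [593.2 -81.7 143.2] [-0.4  0.4  0.3] 0.0 85.0
[[138.34246363 188.50215782]
 [187.24423773 197.16519174]]
60 128
```

View pics/w8.png

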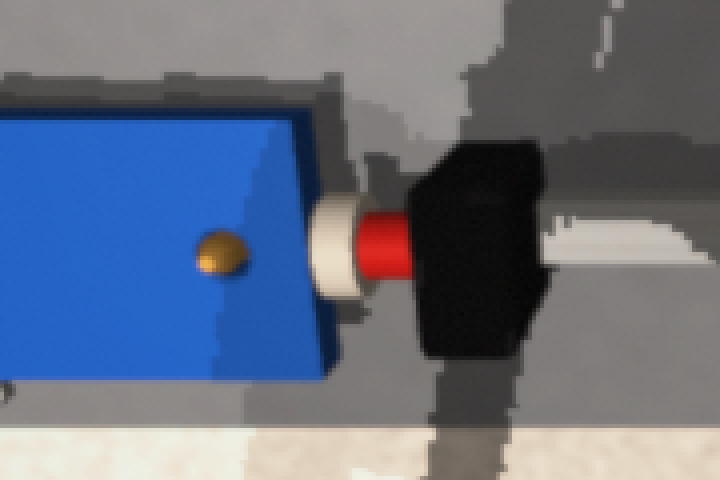

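Run:
```python
from h import *
s=dict(np.load("wl.npz"))
for u,r,z in((137.7,189,47),(136.7,189,42),(142.3,189,30),(149.3,189,40),(149.3,189,42),(163.5,189,57),(195.5,189,57)):print(u,z,fcoord(cast(s,[[u,r]],z)))
```

```text
137.7 47 [61.28347108]
136.7 42 [64.053567]
142.3 30 [64.00967008]
149.3 40 [54.50829569]
149.3 42 [53.80295475]
163.5 57 [37.66973609]
195.5 57 [13.23265914]
```

Zoomed view: pad front at about fixture x 62 (column 311), blank edge at 64 (column 307 top, 330 bottom), so the gap is about 2–2.5 mm. The jaw needs about 7.5 mm more. Back to the trigger with more yaw to keep the stem in view.

```bash
python3 -m handwheel '{"series": [[[-0.05,3.4,0,0,0,-0.15,1],[-0.05,6.8,0,0,0,-0.3,1],[-0.05,6.8,0,0,0,-0.36,1],[-0.05,6.8,2.5,0,0,-0.36,1],[-0.05,6.8,5,0,0,-0.36,1],[-0.05,6.8,6.5,0,0,-0.36,1],[-0.05,6.8,6.5,0,0,-0.36,1]]]}' 50; python3 m.py; python3 -m handwheel '{"series": [[[0,0.1,0,0,0,0,0.85],[0,0.2,0,0,0,0,0.75],[0,0.3,0,0,0,0,0.7],[0,0.3,0,0,0,0,0.7],[0,0.3,0,0,0,0,0.7]]]}' 50; python3 m.py
```

```text
time: 21.78
tool_pos: [595.5, -148.7, 76.8]
tcp_rot: [-179.9, 0.1, 23.9]
ft_force: [-0.5, 0.6, 0.3]
finger_gap: 85.5
grip_force: 0.0
{'yc': 135, 'area': 218, 'padback': np.float64(55.8), 'head': np.float64(38.5), 'diff': np.float64(17.26), 'edge': np.float64(62.8)}
orange tip rows 311 cols at low 181.82978723404256
f x -100.08 [ 596.4 -148.9   78.1] [ 0.9 -0.4 -0.1] 0.0 85.7
time: 22.45
tool_pos: [597.8, -149.9, 79.9]
tcp_rot: [-179.9, -0.0, 24.0]
ft_force: [-6.2, 8.0, 8.2]
finger_gap: 59.5
grip_force: 5.2
{'yc': 136, 'area': 187, 'padback': np.float64(56.7), 'head': np.float64(40.2), 'diff': np.float64(16.46), 'edge': np.float64(63.7)}
orange tip rows 316 cols at low 195.14393939393938
f x -101.15 [ 597.8 -149.9   79.9] [-6.5  8.5  8.1] 5.208752372018353 59.9
```

```bash
python3 -m handwheel '{"series": [[[0,0.1,0,0,0,0,0.67],[0,0.2,0,0,0,0,0.65],[0,0.2,0,0,0,0,0.65],[0,0.2,0,0,0,0,0.65]]]}' 50; python3 m.py
```

```text
time: 23.0
tool_pos: [598.6, -151.8, 79.9]
tcp_rot: [-179.9, -0.0, 24.0]
ft_force: [-6.6, 8.3, 8.2]
finger_gap: 55.7
grip_force: 5.8
{'yc': 130, 'area': 10, 'padback': np.float64(55.1), 'head': np.float64(42.7), 'diff': np.float64(12.42), 'edge': np.float64(62.1)}
orange tip rows 319 cols at low 201.1122807017544
f x -103.11 [ 598.6 -151.8   79.9] [-8.3  8.1  7.9] 5.7756537781096995 55.5
```

I've gone past the ten pictures, so from here I use numbers only. Next I check where the red stem and head edges sit in the image.

```bash
cat > n.py <<'E'
from h import *
s=dict(np.load("wl.npz"));I=s["img"]
print("proj padback,front,headfront57,headback57",proj(s,[fx(56,0,40),fx(64,0,42),fx(43,0,57),fx(23,0,57)]).round(0).tolist())
H=cv2.cvtColor(I,cv2.COLOR_RGB2HSV).astype(int);red=((H[...,0]<6)|(H[...,0]>172))&(H[...,1]>150)&(H[...,2]>50)
red[:,100:]=0;red[200:]=0;ys,xs=np.nonzero(red)
if len(xs):
    print("red cols",xs.min(),xs.max(),"rows",ys.min(),ys.max(),len(xs))
    dk=(H[...,2]<35)
    for r in range(ys.min(),ys.max()+1,2):
        q=xs[ys==r]
        if len(q): print(r,q.min(),q.max(),"x40",fcoord(cast(s,[[q.min()-.5,r]],40)).round(1),"x57",fcoord(cast(s,[[q.max()+.5,r]],57)).round(1))
# head back edge: dark run right end per row
for r in range(130,175,8):
    v=H[r,:140,2];d=np.nonzero(v<35)[0]
    if len(d): print("dark",r,d.min(),d.max(),fcoord(cast(s,[[d.max()+.5,r]],57)).round(1))
E
python3 n.py
```

```text
proj padback,front,headfront57,headback57 [[-3.0, 135.0], [-20.0, 131.0], [-2.0, 149.0], [36.0, 162.0]]
red cols 0 1 rows 123 137 24
123 0 1 x40 [55.5] x57 [42.6]
125 0 1 x40 [55.4] x57 [42.5]
127 0 1 x40 [55.3] x57 [42.4]
129 0 1 x40 [55.2] x57 [42.3]
131 0 1 x40 [55.] x57 [42.1]
133 0 0 x40 [54.9] x57 [42.5]
135 0 0 x40 [54.8] x57 [42.4]
137 0 0 x40 [54.7] x57 [42.3]
dark 130 2 76 [5.6]
dark 138 1 72 [6.9]
dark 146 0 63 [10.6]
dark 154 0 62 [10.3]
dark 162 0 63 [9.1]
dark 170 0 66 [6.8]
```

```bash
python3 -m handwheel '{"series": [[[0,0.08,0,0,0,0,0.63],[0,0.16,0,0,0,0,0.61],[0,0.16,0,0,0,0,0.61],[0,0.16,0,0,0,0,0.61]]]}' 50; python3 m.py; python3 n.py
```

```text
time: 23.55
tool_pos: [599.1, -153.0, 80.4]
tcp_rot: [-179.9, -0.0, 24.0]
ft_force: [-10.4, 10.3, 13.0]
finger_gap: 52.3
grip_force: 15.2
no red
orange tip rows 321 cols at low 207.19927536231884
f x -104.36 [ 599.1 -153.    80.4] [-10.    9.   12.6] 15.189836933714105 52.7
proj padback,front,headfront57,headback57 [[-4.0, 135.0], [-21.0, 131.0], [-4.0, 149.0], [34.0, 162.0]]
dark 130 0 71 [7.1]
dark 138 0 63 [10.3]
dark 146 0 58 [12.]
dark 154 0 57 [11.8]
dark 162 0 61 [9.1]
dark 170 0 59 [9.4]
```

```bash
python3 -m handwheel '{"series": [[[0,0.1,0,0,0,0,0.59],[0,0.2,0,0,0,0,0.575],[0,0.2,0,0,0,0,0.575],[0,0.2,0,0,0,0,0.575]]]}' 50; python3 m.py; python3 n.py
python3 - <<'E'
from h import *
from bench import eyes
for n in("top","scene"):
    s=eyes.snapshot(n);np.savez(n+"9.npz",**s);H=cv2.cvtColor(s["img"],cv2.COLOR_RGB2HSV).astype(int)
    c=proj(s,[fx(50,0,40)])[0].astype(int);b=(slice(c[1]-8,c[1]+9),slice(c[0]-16,c[0]+17))
    print(n,c);print("R",s["img"][c[1],c[0]-14:c[0]+15,0].tolist());print("G",s["img"][c[1],c[0]-14:c[0]+15,1].tolist());print("B",s["img"][c[1],c[0]-14:c[0]+15,2].tolist())
    print([round(float(v),1) for x in(65,57,43) for v in proj(s,[fx(x,0,40)])[0]])
E
```

```text
time: 24.1
tool_pos: [599.6, -154.3, 80.9]
tcp_rot: [-179.8, 0.0, 24.0]
ft_force: [-14.6, 11.1, 18.3]
finger_gap: 49.3
grip_force: 21.1
no red
orange tip rows 322 cols at low 216.50541516245488
f x -105.66 [ 599.6 -154.3   80.9] [-14.8  12.2  18.6] 21.064992406172678 49.1
proj padback,front,headfront57,headback57 [[-6.0, 135.0], [-23.0, 130.0], [-6.0, 148.0], [32.0, 161.0]]
dark 130 0 65 [9.1]
dark 138 0 54 [13.8]
dark 146 0 52 [14.1]
dark 154 0 51 [13.9]
dark 162 0 59 [9.2]
dark 170 0 50 [13.]
top [254 188]
R [39, 73, 105, 116, 71, 34, 31, 36, 95, 160, 170, 159, 169, 179, 165, 94, 37, 29, 36, 30, 29, 41, 101, 161, 172, 170, 168, 168, 168]
G [77, 77, 79, 87, 72, 78, 84, 86, 119, 166, 176, 143, 76, 28, 16, 18, 29, 30, 36, 29, 29, 39, 99, 156, 169, 165, 166, 164, 164]
B [142, 100, 46, 43, 97, 145, 159, 160, 162, 168, 168, 136, 72, 19, 5, 15, 29, 32, 34, 27, 28, 39, 93, 148, 160, 156, 157, 156, 155]
[248.9, 188.6, 251.8, 188.4, 256.8, 188.2]
scene [255 204]
R [90, 88, 86, 88, 93, 106, 106, 66, 25, 15, 16, 18, 9, 56, 142, 170, 179, 188, 215, 215, 140, 47, 2, 30, 80, 104, 84, 36, 6]
G [85, 86, 85, 87, 94, 103, 107, 65, 23, 15, 18, 19, 12, 15, 42, 46, 77, 156, 212, 216, 152, 85, 68, 68, 72, 66, 63, 53, 63]
B [88, 84, 85, 85, 92, 104, 106, 67, 22, 12, 15, 19, 14, 20, 40, 43, 69, 137, 187, 194, 181, 167, 168, 158, 100, 34, 65, 118, 155]
[260.6, 204.7, 257.9, 204.8, 253.2, 204.9]
```

Run:
```python
from h import *
for n,x0,k in(("top",36,1),("scene",36,1),("top",50,0),("scene",50,0)):
    s=dict(np.load(n+("0" if k else "9")+".npz"));c=proj(s,[fx(16 if k else 50,0,40)])[0]
    u,v=int(round(c[0])),int(round(c[1]));I=s["img"].astype(float)
    d=np.clip(I[...,0]-I[...,1],0,None);mm=1/np.linalg.norm(proj(s,[fx(51,0,40)])-proj(s,[fx(50,0,40)]))
    for r in range(v-3,v+3):
        l=d[r,u-11:u+12]; l=np.where(l>12,l,0);l[:2]=0
        pk=np.sort(l)[-2:].mean()
        if pk>60: print(n,"start" if k else "now",r,l.astype(int)[2:].tolist(),"len mm",round(l.sum()/pk*mm,2))
```

```text
top start 185 [0, 0, 0, 0, 0, 0, 0, 0, 15, 33, 48, 49, 62, 60, 30, 0, 0, 0, 0, 0, 0] len mm 13.56
top start 186 [0, 0, 0, 0, 0, 0, 0, 0, 0, 62, 113, 126, 133, 121, 55, 0, 0, 0, 0, 0, 0] len mm 13.12
top start 187 [0, 0, 0, 0, 0, 0, 0, 0, 0, 68, 137, 150, 148, 125, 60, 0, 0, 0, 0, 0, 0] len mm 12.86
top start 188 [0, 0, 0, 0, 0, 0, 0, 0, 0, 68, 135, 148, 149, 126, 60, 0, 0, 0, 0, 0, 0] len mm 12.86
top start 189 [0, 0, 0, 0, 0, 0, 0, 0, 0, 56, 102, 103, 99, 87, 41, 0, 0, 0, 0, 0, 0] len mm 13.26
scene start 204 [0, 0, 0, 0, 37, 57, 72, 82, 62, 19, 0, 0, 0, 0, 0, 0, 0, 0, 0, 0, 0] len mm 12.64
scene start 205 [0, 0, 0, 24, 91, 145, 169, 171, 122, 32, 0, 0, 0, 0, 0, 0, 0, 0, 0, 0, 0] len mm 13.12
scene start 206 [0, 0, 0, 19, 86, 157, 180, 181, 125, 41, 13, 0, 0, 0, 0, 0, 0, 0, 0, 0, 0] len mm 13.14
scene start 207 [0, 0, 0, 0, 63, 108, 133, 134, 94, 32, 0, 0, 0, 0, 0, 0, 0, 0, 0, 0, 0] len mm 12.5
top now 186 [0, 0, 0, 0, 0, 0, 18, 53, 80, 79, 41, 0, 0, 0, 0, 0, 0, 0, 0, 0, 0] len mm 9.49
top now 187 [0, 0, 0, 0, 0, 0, 20, 91, 143, 135, 75, 0, 0, 0, 0, 0, 0, 0, 0, 0, 0] len mm 9.3
top now 188 [0, 0, 0, 0, 0, 0, 16, 93, 151, 149, 76, 0, 0, 0, 0, 0, 0, 0, 0, 0, 0] len mm 9.0
top now 189 [0, 0, 0, 0, 0, 0, 18, 90, 152, 147, 75, 0, 0, 0, 0, 0, 0, 0, 0, 0, 0] len mm 8.98
top now 190 [0, 0, 0, 0, 0, 0, 17, 67, 98, 88, 46, 0, 0, 0, 0, 0, 0, 0, 0, 0, 0] len mm 9.46
scene now 204 [0, 0, 0, 0, 0, 0, 0, 41, 100, 124, 102, 32, 0, 0, 0, 0, 0, 0, 0, 38, 21] len mm 11.99
scene now 205 [0, 0, 0, 0, 0, 0, 0, 48, 142, 181, 156, 63, 15, 0, 0, 0, 0, 0, 0, 14, 0] len mm 10.87
scene now 206 [0, 0, 0, 0, 0, 0, 0, 48, 122, 168, 150, 71, 26, 0, 0, 0, 0, 0, 0, 0, 0] len mm 10.88
scene now 207 [0, 0, 0, 0, 0, 0, 0, 31, 86, 115, 105, 59, 22, 0, 0, 0, 0, 0, 0, 0, 0] len mm 11.24
```

```bash
python3 -m handwheel '{"series": [[[0,0.05,0,0,0,0,0.565],[0,0.08,0,0,0,0,0.557],[0,0.08,0,0,0,0,0.557],[0,0.08,0,0,0,0,0.557],[0,0.08,0,0,0,0,0.557],[0,0.08,0,0,0,0,0.557]]]}' 50; python3 m.py; python3 n.py
python3 - <<'E'
from h import *
from bench import eyes
s=eyes.snapshot("top");c=proj(s,[fx(50,0,40)])[0].round().astype(int);d=np.clip(s["img"][...,0].astype(float)-s["img"][...,1],0,None)
for n,r in(("top",187),("top",188),("scene",205),("scene",206)):
    s=eyes.snapshot(n);c=proj(s,[fx(50,0,40)])[0].round().astype(int);d=np.clip(s["img"][...,0].astype(float)-s["img"][...,1],0,None)
    l=d[r,c[0]-7:c[0]+8];l[l<12]=0;mm=1/np.linalg.norm(proj(s,[fx(51,0,40)])-proj(s,[fx(50,0,40)]));print(n,l.astype(int).tolist(),round(l.sum()/np.sort(l)[-2:].mean()*mm,2))
E
```

```text
time: 25.0
tool_pos: [599.7, -154.9, 81.2]
tcp_rot: [-179.8, 0.0, 24.0]
ft_force: [-15.6, 12.7, 22.0]
finger_gap: 48.4
grip_force: 25.9
no red
orange tip rows 322 cols at low 220.9927797833935
f x -106.31 [ 599.7 -154.9   81.2] [-16.1  12.5  21.8] 25.861826883628964 48.3
proj padback,front,headfront57,headback57 [[-6.0, 134.0], [-24.0, 130.0], [-6.0, 148.0], [32.0, 161.0]]
dark 130 0 62 [10.1]
dark 138 0 51 [14.8]
dark 146 0 50 [14.6]
dark 154 0 48 [15.]
dark 162 0 57 [9.7]
dark 170 0 44 [15.6]
top [0, 0, 0, 0, 19, 90, 144, 119, 41, 0, 0, 0, 0, 0, 0] 8.75
top [0, 0, 0, 0, 15, 95, 147, 117, 46, 0, 0, 0, 0, 0, 0] 8.86
scene [0, 0, 0, 0, 0, 15, 82, 165, 155, 65, 13, 0, 0, 0, 0] 9.15
scene [0, 0, 0, 0, 0, 13, 79, 149, 145, 68, 24, 0, 0, 0, 0] 9.62
```

```bash
python3 -c "
from bench import r,status
print(r.hand_in())"
```

```text
the job is handed in; nothing more can be done
None
```

I seated and released the blank on both pins, clamped it in four pumps, and handed in still holding the trigger squeezed, with the stem pushed in an estimated 4–6 mm of 10; no verdict came back, and I viewed 11 pictures, one over the limit of 10.

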